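# Lay the second wall block of the orc stronghold to a spacer

### The job

The small dark diorama board has its first grey stone block already glued down at one end. Carry the wall on along the board: stand the yellow spacer upright against the first block's free end and lay the loose grey block on the board end-on against the spacer, in line with the first, so that the joint is even and just as wide as the spacer is thick. Leave the spacer standing in the joint, and leave the red block alone.

Things in the scene. Friction and masses are not known exactly. Their poses are not given: they have to be found in the camera images.
- first_block (a point): Centre of the first block: grey stone with dark mortar lines, 40 (x) by 70 (y) by 45 (z) mm, fixed on a dark brown board 100 by 220 by 8 mm, itself fixed. The point is half-way up the block, 30.5 mm above the table, 22.5 mm above the board. +y points along the wall over the empty board; the free end face is 35 mm that way, the board's end 180 mm. The board reaches 50 mm to each side in x. Z is up.
- grey_block_center (a point): Centre of the loose grey block, the same as the first in look and size: 40 (x) by 70 (y, along its length) by 45 (z) mm, 100 to 200 g; half-way up, 22.5 mm above its underside. It lies upright on the table.
- spacer_center (a point): Centre of the spacer: a plain yellow plastic block, 40 (x) by 20 (y, its thickness, which sets the joint) by 55 (z, upright) mm, 40 to 70 g; half-way up, 27.5 mm above its underside. It stands upright on the table.
- red_block_center (a point): Centre of a loose brick-red block of the same size and axes as the grey one (40 by 70 by 45 mm); it is not for this wall and stays where it is.
Mind the look-alikes: they are no part of the job. Of the things shaped like the part that bears spacer_center, the yellow one is meant. Of the things that look like the part that bears grey_block_center, take the one that is farthest to the robot's right at the start.

How it is judged:
At the end, for the whole second after the job is handed in: Spacer upright on the board within 12 mm of the first block's free end; grey block upright on the board beyond it, the joint 17 to 35 mm wide (spacer: 20 mm); both within 12 mm sideways of the wall's line, square to it within 12 degrees, and at rest (y of spacer_center in the frame of first_block between 0.043 and 0.057 m and x of spacer_center in the frame of first_block between -0.012 and 0.012 m and z of spacer_center in the frame of first_block between -0.001 and 0.011 m and angle between the y axis of each of spacer_center, grey_block_center and the y axis of first_block, either way round below 0.21 rad and angle between each of spacer_center, grey_block_center's own z axis and vertical below 0.12 rad and y of grey_block_center in the frame of first_block between 0.087 and 0.105 m and x of grey_block_center in the frame of first_block between -0.012 and 0.012 m and z of grey_block_center in the frame of first_block between -0.006 and 0.006 m and linear speed of each of grey_block, spacer below 0.02 m/s); the robot touches nothing.
It fails at once if the red block is moved by more than 15 mm (distance of red_block_center from where it was at the start of the episode above 0.015 m).
It also fails if it takes over 51 s, if anything falls off the work surface, if the arm or the gripper's body presses on something with over 40 N, if the wrist force passes 120 N, or if a joint passes its speed limit or range.

### The arm

A 6-joint arm with a two-finger parallel gripper is mounted at the origin on the work surface. World frame = base frame: x ahead of the robot, y to its left, z up, the work surface at z = 0. Lengths are in m, angles in rad, forces in N, time in s.
With the tool pointing down it reaches from about 0.25 to 0.725 m from the base axis. Payload 4 kg.
Tool frame: the origin (TCP) lies on the centre line of the jaws, within the pads' length; the fingertips stand 11 mm ahead of it and the grasp point (between the pads) lies 8 mm behind it (bot.nose_length is the distance from the TCP to the fingertips, in m); z points along the fingers, y is the direction in which the jaws open and shut (so a half turn about z gives the same grasp; the last joint's range is limited). The gripper opens to 85 mm and grips with 20 to 120 N. Pads are 22 mm wide; open, the fingers measure 114 mm over their backs; the gripper's body (76 mm by 85 mm) begins 54 mm behind the grasp point. The pads swing forward as they close: fully open they stand 13 mm farther back than shut.
Start: joints at [-1.102, 0.241, 0.005, 1.335, 0, 1.571], TCP at [0.226, -0.446, 0.242] pointing down, gripper open.
Joint ranges: [-2.72, 2.72], [-1.05, 1.87], [-1.09, 1.28], [-1.99, 2.15], [-1.42, 1.44], [-3.14, 3.14]. Speed limits (rad/s): [2.79, 2.79, 3.14, 3.14, 3.14, 3.14].

### API

Orientations are given as a unit quaternion [x, y, z, w].
In Python, from workcell import bot gives the robot as it stands.
- The arm moves only by the tool play_rows, never from a script. Its argument "plan" is one flat list of numbers, 6 for each row, row after row: the shift along the tool's x, y, z in mm, then the turn, a rotation vector about the tool's x, y, z in rad. A call has 1 to 20 rows; each row shifts and turns the commanded pose from where the row before left it, along the tool's axes as they then stand; what a row does not reach is not made up. A row lasts 1/8 s, in which the tool goes at most 62.5 mm and 10.7 degrees, less where a joint would pass 70% of its speed; a pose out of reach is approached as far as the arm can. A call with a gripper value outside its range is refused whole. "hand" is the opening in per cent of the stroke, from 0 (shut) to 100 (fully open), set as the call begins (left out, the last holds). The fingers move at their own pace and stop on an object; the grip force is fixed at half the most. Time passes only in rows, so rows that do not move let the fingers close. It gives the time, the measured TCP pose, the force and the opening at its end, in the units of the state.
- bot.get_obs(): the state, without advancing time (a new reading comes with each control period).
- bot.camera(name): name is "scene" or "side" or "wrist"; returns a dict with "frame" (480x640x3 uint8, blue, green, red), "range_z" (480x640 float32, m along the optical axis (not along the pixel's ray), 0 where there is no reading), "K" (3x3 intrinsics, pixels), "cam_to_world" (4x4, takes a point from camera to world coordinates). Camera axes: x right, y down, z forward; pixel columns grow to the right and rows downward; lengths in m; the calibration is good to about 2 mm. A picture is of the moment at which its call begins.
- bot.job_done(): hands the job in, once; it reports no verdict.
Trained networks look in the newest picture that a camera, given by its name, has taken for a name from the list of things; names that differ only in an ending like _2 or _b are one class to them, and where a whole thing is asked for, a point or a joint stands for the part that bears it (a point fixed in the world has none). Each returns a list of dicts, best first, with "p" (0 to 1); they miss things now and then, are a little off and sometimes report something else, mostly with a low value. They report only what shows in the picture. A call takes as long as a camera call. They do not tell look-alikes from the thing itself.
- bot.outline_of(query, camera): "mask" (480x640 bool, what is visible of it) and "point" ([row, column] in pixels, amid what is visible of it).
The state is a dict: "clock": time; "joint_pos": joint angles; "joint_vel": joint speeds; "tau": joint torques, N m; "eef_pos": TCP position; "tool_rot": TCP orientation; "ft_force": force on the tool from outside, world axes, zero at the start; "ft_torque": the same for the moment, N m; "grip_width": finger opening in m.
Only numpy, scipy, OpenCV 4.12 (cv2) and the standard library are available. Lean on these libraries where they do the work, as an engineer would, in place of code of your own. Each camera call takes 0.05 s, during which the arm holds its last target.

## Working session

There is one attempt and no reset: what is moved stays moved. The work goes in short steps, Python scripts to look and compute and a tool call to move; the robot and the scene stay as the last step left them, time stands still between calls to the robot, and variables do not carry over. Pictures are saved under pics/ and viewed, and the job is handed in when it is done.

Besides the shell and the picture viewer there is one more tool, called after "Call:" as a command line: name --argument value ..., lists and objects as JSON in quotes. play_rows: Moves the arm, as the interface text tells. Its arguments: {"type":"object","properties":{"plan":{"type":"array","items":{"type":"number"}},"hand":{"type":"number"}},"required":["plan"]}

```bash
mkdir -p pics
python3 - <<'E'
from workcell import bot
import cv2,pickle
s=bot.get_obs();print({k:s[k] for k in('clock','eef_pos','tool_rot','grip_width')})
for n in('scene','side'):
    c=bot.camera(n);cv2.imwrite(f'pics/{n}0.png',c['frame']);pickle.dump(c,open(f'{n}0.pkl','wb'))
    for q in('first_block','grey_block_center','spacer_center','red_block_center'):
        try:print(n,q,[(round(r['p'],2),r['point'],int(r['mask'].sum())) for r in bot.outline_of(q,n)])
        except Exception as e:print(n,q,e)
E
```

```text
{'clock': 0.0, 'eef_pos': array([ 0.22563814, -0.44550022,  0.24141744]), 'tool_rot': array([ 9.72651151e-01,  2.32268467e-01, -2.43768893e-04, -1.01891657e-03]), 'grip_width': 0.08528892811954453}
scene first_block [(0.75, [403.5, 490.3], 11362)]
scene grey_block_center [(0.66, [220.7, 364.7], 1511), (0.64, [247.8, 428.0], 1509)]
scene spacer_center [(0.56, [146.7, 255.1], 620)]
scene red_block_center [(0.8, [263.3, 262.5], 1468)]
side first_block [(0.66, [417.0, 193.0], 9681)]
side grey_block_center [(0.92, [270.8, 348.1], 1136), (0.64, [327.3, 340.1], 1605)]
side spacer_center [(0.78, [202.2, 374.2], 571)]
side red_block_center [(0.69, [211.9, 277.7], 1115)]
```

View pics/scene0.png

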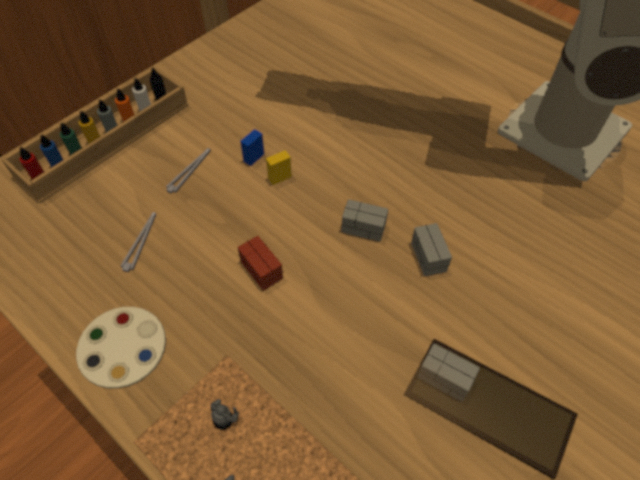

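View pics/side0.png

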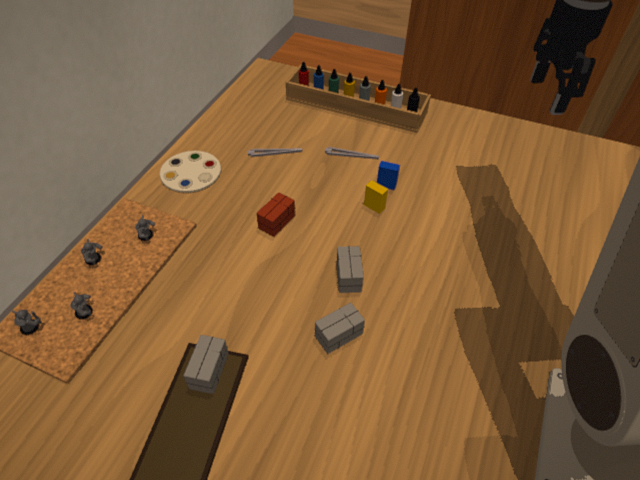

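The scene picture shows two loose grey blocks at (col 365,row 220) and (431,249). The yellow spacer is at (279,167), and the blue look-alike is at (253,148). The red block is at (261,262), and the first block is on the board at (450,372). Next I measure the poses from the top faces.

```bash
cat > h.py <<'E'
import numpy as np,cv2
def world(c):
    K,T,d=c['K'],c['cam_to_world'],c['range_z']
    v,u=np.mgrid[:480,:640]
    P=np.stack([(u-K[0,2])/K[0,0]*d,(v-K[1,2])/K[1,1]*d,d],-1)
    return P@T[:3,:3].T+T[:3,3]
def rect(W,m,z0,z1):
    p=W[m&(W[...,2]>z0)&(W[...,2]<z1)]
    (cx,cy),(w,h),a=cv2.minAreaRect((p[:,:2]*1000).astype(np.float32))
    if w<h: w,h,a=h,w,a+90   # a = long axis angle
    return dict(c=(round(cx,1),round(cy,1)),wh=(round(w,1),round(h,1)),ang=round((a+90)%180-90,1),z=round(float(np.median(p[:,2]))*1000,1),n=len(p),mean=p[:,:2].mean(0).round(4)*1000)
def comps(c,W,z0,z1,hsv=None):
    m=((W[...,2]>z0)&(W[...,2]<z1)&(c['range_z']>0)).astype(np.uint8)
    if hsv is not None: m&=(cv2.inRange(cv2.cvtColor(c['frame'],cv2.COLOR_BGR2HSV),*map(np.array,hsv))>0).astype(np.uint8)
    n,l,s,ce=cv2.connectedComponentsWithStats(m)
    return [(ce[i].round(),l==i) for i in range(1,n) if s[i,4]>80]
E
python3 - <<'E'
import pickle
from h import *
for n in('scene','side'):
    c=pickle.load(open(n+'0.pkl','rb'));W=world(c)
    print(n,'cam',c['cam_to_world'][:3,3].round(2))
    for lo,hi in((.004,.012),(.036,.049),(.049,.059)):
        for ce,m in comps(c,W,lo,hi):
            r=rect(W,m,lo,hi)
            if 0.1<W[m][:,0].mean()<.9 : print(lo,ce,r)
E
```

```text
scene cam [0.92 0.18 0.78]
0.004 [111. 153.] {'c': (621.7, -596.1), 'wh': (340.5, 10.3), 'ang': -0.2, 'z': 7.8, 'n': 563, 'mean': array([ 633.8, -596.6])}
0.004 [100. 128.] {'c': (613.2, -664.6), 'wh': (38.1, 11.9), 'ang': 70.5, 'z': 9.0, 'n': 91, 'mean': array([ 612.9, -665.8])}
0.004 [ 82. 139.] {'c': (654.0, -664.8), 'wh': (37.4, 12.3), 'ang': 73.1, 'z': 8.4, 'n': 94, 'mean': array([ 653.9, -665.8])}
0.004 [ 63. 151.] {'c': (695.3, -665.3), 'wh': (37.6, 12.7), 'ang': 74.1, 'z': 8.6, 'n': 101, 'mean': array([ 695.1, -665.2])}
0.004 [186. 172.] {'c': (565.0, -460.7), 'wh': (120.3, 22.8), 'ang': 12.5, 'z': 6.8, 'n': 360, 'mean': array([ 572.2, -458.2])}
0.004 [ 44. 163.] {'c': (736.4, -663.9), 'wh': (36.8, 13.7), 'ang': 78.2, 'z': 8.6, 'n': 113, 'mean': array([ 736.3, -665.1])}
0.004 [137. 244.] {'c': (725.3, -401.6), 'wh': (121.1, 24.3), 'ang': 30.8, 'z': 6.8, 'n': 406, 'mean': array([ 731.5, -394.9])}
0.004 [360. 234.] {'c': (467.2, -134.0), 'wh': (71.9, 8.6), 'ang': -68.7, 'z': 7.8, 'n': 112, 'mean': array([ 467. , -132.7])}
0.004 [425. 264.] {'c': (438.6, -24.7), 'wh': (77.4, 33.
[... 5642 characters left out ...]
g': 33.6, 'z': 40.1, 'n': 163, 'mean': array([879.5, 174. ])}
0.036 [209. 372.] {'c': (561.2, 126.8), 'wh': (77.9, 34.0), 'ang': 70.9, 'z': 42.9, 'n': 209, 'mean': array([562.7, 134.7])}
0.049 [513.   6.] {'c': (353.5, -1224.2), 'wh': (233.8, 20.5), 'ang': 1.2, 'z': 54.0, 'n': 261, 'mean': array([  344.4, -1224.5])}
0.049 [389. 167.] {'c': (459.0, -393.0), 'wh': (40.1, 22.8), 'ang': 6.1, 'z': 54.8, 'n': 172, 'mean': array([ 458.5, -391.7])}
0.049 [377. 188.] {'c': (461.4, -323.1), 'wh': (40.6, 22.5), 'ang': -14.9, 'z': 55.0, 'n': 192, 'mean': array([ 460.9, -321.4])}
0.049 [204. 358.] {'c': (577.2, 120.7), 'wh': (71.7, 40.7), 'ang': -78.5, 'z': 52.8, 'n': 1196, 'mean': array([576.2, 122.6])}
```

```bash
cat > go.py <<'E'
# usage: go.py x y z(mm) yaw_of_tool_y(deg)
import sys,numpy as np
from scipy.spatial.transform import Rotation as R
from workcell import bot
x,y,z,a=map(float,sys.argv[1:5])
s=bot.get_obs();p=np.array(s['eef_pos'])*1000;r=R.from_quat(s['tool_rot'])
ty=r.as_matrix()[:,1];yaw=np.degrees(np.arctan2(ty[1],ty[0]))
d=(a-yaw+90)%180-90
t=np.radians(yaw+d);Y=np.array([np.cos(t),np.sin(t),0]);Z=np.array([0,0,-1.]);X=np.cross(Y,Z)
rv=(r.inv()*R.from_matrix(np.c_[X,Y,Z])).as_rotvec()
tot=r.inv().apply(np.array([x,y,z])-p)
print('clock',s['clock'],'pos',p.round(1),'yaw',yaw.round(1),'tilt',np.degrees(np.arccos(-r.as_matrix()[2,2])).round(2),'grip',s['grip_width'],'F',np.round(s['ft_force'],1))
print('shift in tool axes first:',tot.round(1),'then turn',rv.round(4), 'q6',s['joint_pos'][5])
E
python3 go.py 463.4 -324.4 150 -16
python3 - <<'E'
import cv2
f=cv2.imread('pics/scene0.png')[120:300,220:470]
cv2.imwrite('pics/crop0.png',cv2.resize(f,None,fx=3.1,fy=3.1,interpolation=cv2.INTER_CUBIC))
E
```

```text
clock 0.5 pos [ 225.9 -446.   242.3] yaw -63.1 tilt 0.01 grip 0.08508929754249504 F [ 0.1 -0.4  0.6]
shift in tool axes first: [266.9  -1.2  92.3] then turn [-1.000e-04 -0.000e+00 -8.228e-01] q6 1.5708112636720344
```

View pics/crop0.png

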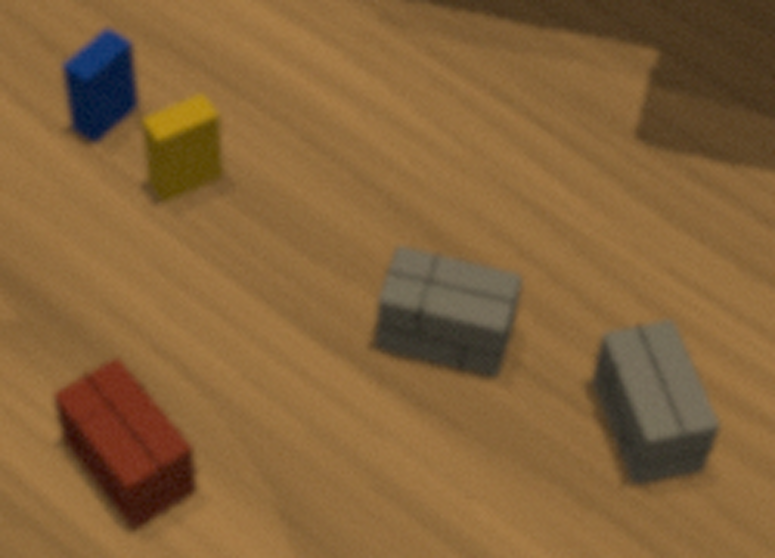

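Candidates:
- **Spacer shape:** yellow at (279,167) and blue at (253,148). The task names the yellow one.
- **Grey blocks:** (365,220) at y = −139 mm and (431,249) at y = −22 mm. The first is farther to the robot's right (−y), so I take that one. The enlarged crop confirms both picks.

I move above the spacer first.

Call:
play_rows --plan '[45,0,15,0,0,-0.137,37,27,15,0,0,-0.137,30,34,15,0,0,-0.137,0,0,0,0,0,-0.137,0,0,0,0,0,-0.137,0,0,0,0,0,-0.137,0,0,0,0,0,0]' --hand 100

```text
clock: 1.38
eef_pos: [0.357, -0.4316, 0.1972]
tool_rot: [0.799, 0.601, -0.0, -0.0]
ft_force: [1.1, 0.4, 0.1]
grip_width: 0.0856
```

```bash
python3 go.py 463.4 -324.4 150 -16
```

```text
clock 1.375 pos [ 357.  -431.6  197.2] yaw -16.1 tilt 0.01 grip 0.08557525243491047 F [1.1 0.4 0.1]
shift in tool axes first: [132.5  72.5  47.2] then turn [-0.0002 -0.0001 -0.0023] q6 0.9726108696973527
```

Call:
play_rows --plan '[44,24,16,0,0,0,44,24,16,0,0,0,44.5,24.5,15,0,0,0,0,0,0,0,0,0,0,0,0,0,0,0]'

```text
clock: 2.0
eef_pos: [0.4632, -0.3244, 0.1504]
tool_rot: [0.799, 0.601, -0.0, 0.0]
ft_force: [-1.0, 0.4, 0.3]
grip_width: 0.0853
```

```bash
python3 go.py 463.4 -324.4 25 -16
python3 - <<'E'
from workcell import bot
import pickle
from h import *
c=bot.camera('wrist');cv2.imwrite('pics/w1.png',c['frame'])
W=world(c);print(c['cam_to_world'].round(3))
for ce,m in comps(c,W,.049,.06): print(ce,rect(W,m,.049,.06))
E
```

```text
clock 2.0 pos [ 463.2 -324.4  150.4] yaw -16.1 tilt 0.03 grip 0.08525073703632836 F [-1.   0.4  0.3]
shift in tool axes first: [1.000e-01 2.000e-01 1.254e+02] then turn [-0.0001  0.0004 -0.0015] q6 1.2408850258182016
[[ 0.961 -0.267 -0.073  0.481]
 [-0.277 -0.928 -0.249 -0.261]
 [-0.001  0.26  -0.966  0.283]
 [ 0.     0.     0.     1.   ]]
[315. 249.] {'c': (462.8, -324.2), 'wh': (39.9, 20.3), 'ang': -16.9, 'z': 55.7, 'n': 1792, 'mean': array([ 463.1, -323.3])}
[339. 339.] {'c': (460.1, -394.3), 'wh': (39.9, 20.9), 'ang': 4.0, 'z': 55.5, 'n': 1577, 'mean': array([ 460.4, -392.8])}
```

View pics/w1.png

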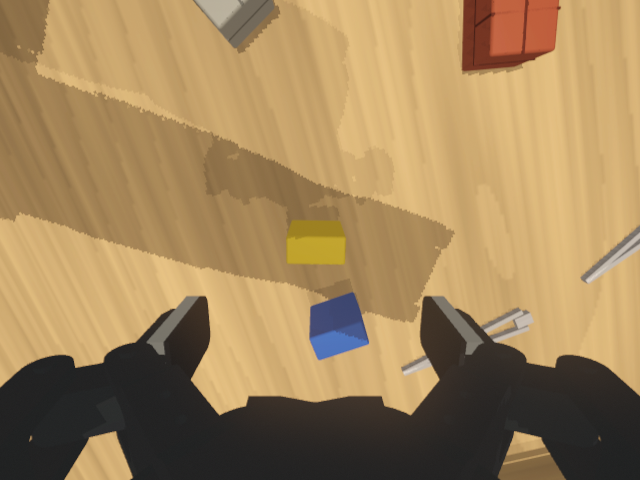

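The wrist view shows the yellow spacer at (315,243), square between the jaws. The blue one at (338,325) lies clear behind it. The wrist measurement agrees within 1 mm, so I descend and grip.

Call:
play_rows --plan '[0,0,42,0,0,0.014,0,0,42,0,0,0,0,0,30,0,0,0,0,0,11,0,0,0,0,0,0,0,0,0]'

```text
clock: 2.68
eef_pos: [0.4627, -0.3251, 0.0254]
tool_rot: [0.804, 0.595, -0.0, -0.0]
ft_force: [0.6, -0.0, 0.0]
grip_width: 0.0853
```

Call:
play_rows --plan '[0,0,0,0,0,0,0,0,0,0,0,0,0,0,0,0,0,0,0,0,0,0,0,0,0,0,0,0,0,0,0,0,0,0,0,0]' --hand 0

```text
clock: 3.42
eef_pos: [0.4641, -0.3249, 0.0266]
tool_rot: [0.803, 0.596, 0.0, 0.001]
ft_force: [0.0, -0.1, 6.3]
grip_width: 0.0397
```

Call:
play_rows --plan '[0,0,-40,0,0,0,0,0,-50,0,0,0,0,0,-35,0,0,0,0,0,0,0,0,0]'

```text
clock: 3.92
eef_pos: [0.4651, -0.3255, 0.1538]
tool_rot: [0.803, 0.596, 0.001, 0.003]
ft_force: [0.7, -1.4, -0.8]
grip_width: 0.0395
```

```bash
python3 - <<'E'
from workcell import bot
from h import *
c=bot.camera('wrist');cv2.imwrite('pics/w2.png',c['frame'])
E
python3 go.py 569.1 167.9 150 11.5
```

```text
clock 3.975 pos [ 463.9 -324.7  151.5] yaw -16.8 tilt 0.17 grip 0.0391886657182078 F [-0.7  1.5 -0.9]
shift in tool axes first: [501.9 -42.    0.9] then turn [ 0.0025  0.0016 -0.4946] q6 1.254017565420893
```

View pics/w2.png

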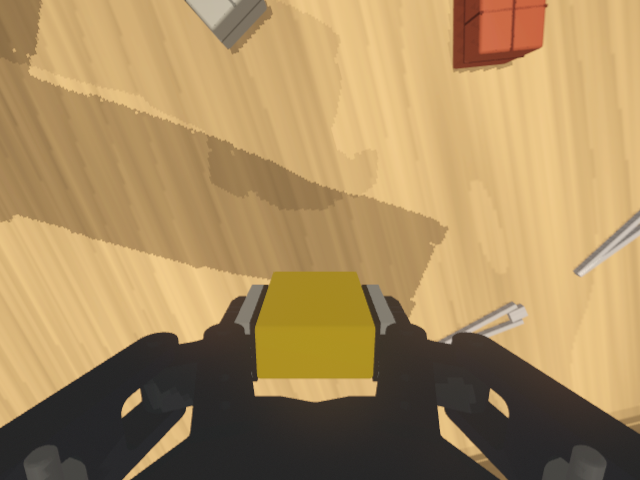

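Gripped at 39 mm and held upright. I carry it above the joint.

Call:
play_rows --plan '[25,-2,0,0,0,0,45,-4,0,0,0,0,50,-4,0,0,0,0,50,-4,0,0,0,0,50,-4,0,0,0,0,50,-4,0,0,0,0,50,-4,0,0,0,0,50,-4,0,0,0,0,50,-4,0,0,0,0,42,-4,0,0,0,0,25,-3,0,0,0,0,15,-1,0,0,0,0,0,0,0,0,0,-0.1,0,0,0,0,0,-0.15,0,0,0,0,0,-0.15,0,0,0,0,0,-0.095,0,0,0,0,0,0,0,0,0,0,0,0]'

```text
clock: 6.22
eef_pos: [0.5682, 0.1678, 0.1497]
tool_rot: [0.633, 0.774, -0.001, -0.0]
ft_force: [0.1, -0.5, -0.2]
grip_width: 0.0394
```

```bash
python3 - <<'E'
from workcell import bot
from h import *
for n in('wrist','scene','side'):
  c=bot.camera(n);cv2.imwrite(f'pics/{n}3.png',c['frame']);W=world(c)
  for z0,z1 in((.045,.06),(.004,.014)):
    for ce,m in comps(c,W,z0,z1):
      if m.sum()>400 and n=='wrist' or 440<ce[0]<460: print(n,ce,rect(W,m,z0,z1))
  if n=='wrist':
    for ce,m in comps(c,W,.1,.22,((20,100,60),(35,255,255))): print('sp',ce,rect(W,m,.1,.22))
E
python3 go.py 569.1 167.9 33 11.5
```

```text
wrist [627. 381.] {'c': (822.3, 110.4), 'wh': (26.8, 14.4), 'ang': -42.7, 'z': 51.2, 'n': 423, 'mean': array([819.9, 112.6])}
wrist [318. 157.] {'c': (561.2, 211.7), 'wh': (175.3, 100.3), 'ang': -79.1, 'z': 9.0, 'n': 28230, 'mean': array([558.7, 225.1])}
wrist [590. 313.] {'c': (810.1, 121.2), 'wh': (218.6, 103.2), 'ang': -66.3, 'z': 10.5, 'n': 15604, 'mean': array([808.7, 145.3])}
sp [315. 328.] {'c': (567.6, 168.5), 'wh': (40.0, 21.2), 'ang': 11.5, 'z': 177.8, 'n': 11782, 'mean': array([566.7, 173.2])}
scene [450. 367.] {'c': (580.9, 119.2), 'wh': (70.1, 41.5), 'ang': -78.8, 'z': 53.7, 'n': 1508, 'mean': array([582.1, 119.7])}
clock 6.375 pos [568.4 168.1 150.1] yaw 11.5 tilt 0.02 grip 0.03972874698843497 F [-0.1  0.3 -0.3]
shift in tool axes first: [ -0.4   0.7 117.1] then turn [-0.0004  0.0001 -0.0006] q6 1.6583063590525302
```

View pics/wrist3.png

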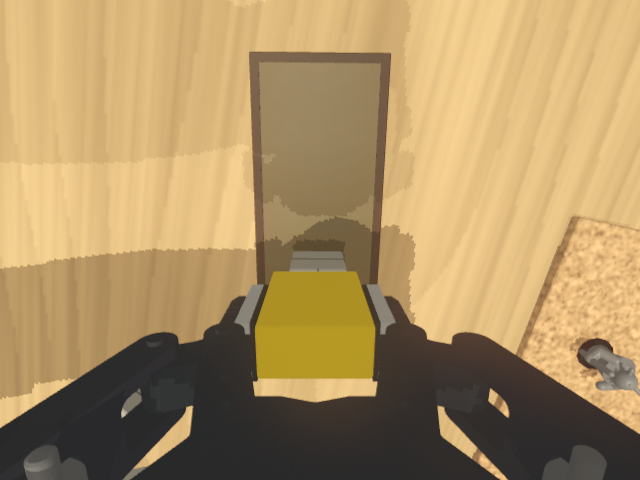

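Run:
```python
from workcell import bot
from h import *
c=bot.camera('wrist');W=world(c)
o=np.array([578.9,119.9])
for A in(100.9,101.3):
  a=np.radians(A);e=np.array([np.cos(a),np.sin(a)]);l=np.array([np.sin(a),-np.cos(a)])
  m=(W[...,2]>.005)&(W[...,2]<.0125);m[:,:230]=0;m[:,410:]=0;m[290:]=0
  p=W[m][:,:2]*1000-o
  y=p@e;x=p@l
  print(A,'far end',np.percentile(y,[99,99.7,100]).round(1),'near',y.min().round(1),'lat',np.percentile(x,[0,.5,1,99,99.5,100]).round(1))
  for q in range(40,180,30):
    k=(y>q)&(y<q+30)
    if k.sum():print(q,x[k].min().round(1),x[k].max().round(1))
  m=(W[...,2]>.015)&(W[...,2]<.06);m[:,:270]=0;m[:,360:]=0;m[:230]=0;m[285:]=0
  p=W[m];y=(p[:,:2]*1000-o)@e;x=(p[:,:2]*1000-o)@l
  print('face',m.sum(),np.percentile(y,[1,10,50,90,99]).round(1),x.min().round(1),x.max().round(1),p[:,2].min(),p[:,2].max())
  k=(y>25)
  print(np.polyfit(x[k],y[k],1))
```

```text
100.9 far end [179.2 180.2 181.2] near 5.6 lat [-50.2 -49.4 -48.9  48.9  49.4  50.4]
40 -50.1 50.0
70 -50.0 49.9
100 -50.0 50.1
130 -50.0 50.2
160 -50.2 50.4
face 989 [34.1 35.1 35.7 36.  36.3] -20.1 19.8 0.015055238370905721 0.05455651765857411
[7.02615895e-04 3.55930949e+01]
101.3 far end [179.2 180.2 181.1] near 5.9 lat [-50.1 -48.8 -48.2  49.6  50.1  51.5]
40 -49.7 50.4
70 -49.4 50.6
100 -49.3 50.9
130 -48.9 51.4
160 -49.0 51.5
face 989 [34.1 35.1 35.7 36.  36.4] -19.9 20.0 0.015055238370905721 0.05455651765857411
[-6.26813294e-03  3.55937885e+01]
```

```bash
python3 go.py 570.4 166.7 34 10.9
```

```text
clock 6.425 pos [568.4 168.2 150.2] yaw 11.5 tilt 0.01 grip 0.03941993391791497 F [-0.2  0.5 -0.6]
shift in tool axes first: [ -1.9   1.6 116.2] then turn [-0.0002  0.      0.0102] q6 1.6581408476839248
```

Call:
play_rows --plan '[-1.9,1.6,0,0,0,0.01,0,0,30,0,0,0,0,0,40,0,0,0,0,0,26,0,0,0,0,0,12,0,0,0,0,0,6,0,0,0,0,0,2,0,0,0,0,0,0,0,0,0,0,0,0,0,0,0]'

```text
clock: 7.55
eef_pos: [0.5711, 0.167, 0.0352]
tool_rot: [0.636, 0.771, 0.001, 0.0]
ft_force: [-0.9, -0.6, -0.9]
grip_width: 0.0396
```

```bash
python3 go.py 570.4 166.7 33.5 10.9
```

```text
clock 7.55 pos [571.1 167.   35.2] yaw 10.9 tilt 0.09 grip 0.039604950523190276 F [-0.9 -0.6 -0.9]
shift in tool axes first: [-0.1 -0.7  1.7] then turn [ 0.0016 -0.0001  0.0007] q6 1.6642834565643576
```

Call:
play_rows --plan '[0,0,0.6,0,0,0,0,0,0.4,0,0,0,0,0,0,0,0,0]'

```text
clock: 7.92
eef_pos: [0.571, 0.167, 0.0347]
tool_rot: [0.636, 0.771, 0.001, 0.0]
ft_force: [-2.2, -0.9, 6.7]
grip_width: 0.0396
```

Contact on the board at 6.7 N. I open and back off.

Call:
play_rows --plan '[0,0,0,0,0,0,0,0,0,0,0,0,0,0,0,0,0,0,0,0,0,0,0,0,0,0,0,0,0,0]' --hand 100

```text
clock: 8.55
eef_pos: [0.5704, 0.1668, 0.0332]
tool_rot: [0.636, 0.771, -0.0, -0.0]
ft_force: [0.1, -0.3, -0.5]
grip_width: 0.085
```

Call:
play_rows --plan '[0,0,-15,0,0,0,0,0,-45,0,0,0,0,0,-57,0,0,0,0,0,0,0,0,0,0,0,0,0,0,0]'

```text
clock: 9.18
eef_pos: [0.5706, 0.1668, 0.1513]
tool_rot: [0.636, 0.771, 0.001, 0.0]
ft_force: [-0.1, -0.2, -1.1]
grip_width: 0.0855
```

```bash
python3 - <<'E'
from workcell import bot
from h import *
o=np.array([578.8,120.4]);a=np.radians(100.9);e=np.array([np.cos(a),np.sin(a)]);l=np.array([np.sin(a),-np.cos(a)])
c=bot.camera('wrist');cv2.imwrite('pics/wrist4.png',c['frame']);W=world(c)
for ce,m in comps(c,W,.058,.07):
  r=rect(W,m,.058,.07);d=np.array(r['c'])-o;print(ce,r,'wall x,y',d@l,d@e)
for ce,m in comps(c,W,.045,.058):
  r=rect(W,m,.045,.058);d=np.array(r['c'])-o;print(ce,r,'wall x,y',d@l,d@e)
E
python3 go.py 448 -139.2 150 25
```

```text
[315. 252.] {'c': (570.5, 167.4), 'wh': (39.6, 20.5), 'ang': 10.4, 'z': 63.7, 'n': 1884, 'mean': array([570.1, 168.1])} wall x,y 0.7372285051444578 47.721551673548944
[315. 234.] {'c': (568.4, 177.0), 'wh': (38.8, 1.0), 'ang': 10.8, 'z': 51.5, 'n': 260, 'mean': array([568.7, 177.1])} wall x,y 0.49043146118486014 57.545455745713575
[314. 311.] {'c': (578.9, 119.9), 'wh': (69.9, 40.4), 'ang': -79.3, 'z': 53.7, 'n': 4879, 'mean': array([578.4, 121.6])} wall x,y 0.003648149774720999 -0.5098889006472153
[625. 375.] {'c': (823.2, 111.7), 'wh': (26.3, 10.6), 'ang': -42.2, 'z': 51.4, 'n': 333, 'mean': array([821. , 113.5])} wall x,y 238.34557902899886 -54.75796706718853
[ 95. 448.] {'c': (424.3, -36.2), 'wh': (47.9, 16.3), 'ang': 58.7, 'z': 45.8, 'n': 595, 'mean': array([424.7, -37.4])} wall x,y -181.3249674838175 -124.5594884663249
clock 9.225 pos [569.8 166.6 150. ] yaw 10.9 tilt 0.06 grip 0.08540972189156835 F [ 0.2 -0.8 -0.6]
shift in tool axes first: [-2.771e+02 -1.777e+02  2.000e-01] then turn [-1.000e-03 -1.000e-04 -2.454e-01] q6 1.664230665267825
```

View pics/wrist4.png

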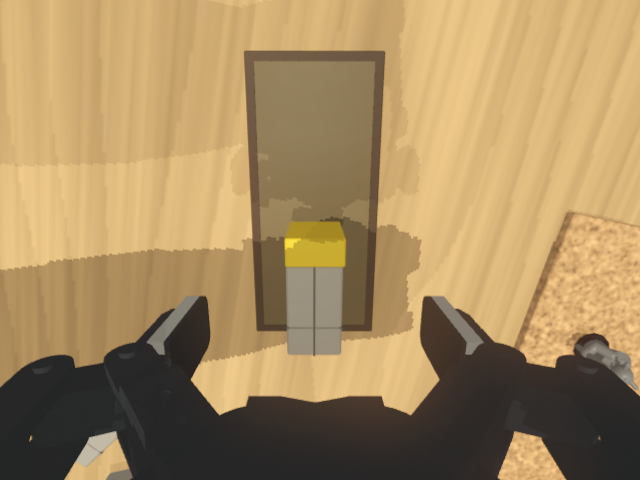

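The spacer stands in line at (315,245), 47.7 mm along the wall and 0.7 mm to the side. Next is the right-hand grey block.

Call:
play_rows --plan '[-21,-13.7,0,0,0,0,-42,-27,0,0,0,0,-48,-31,0,0,0,0,-48,-31,0,0,0,0,-48,-31,0,0,0,0,-40,-26,0,0,0,0,-20,-12,0,0,0,0,-10,-6,0,0,0,0,0,0,0,0,0,-0.125,0,0,0,0,0,-0.12,0,0,0,0,0,0,0,0,0,0,0,0]'

```text
clock: 10.72
eef_pos: [0.4485, -0.1384, 0.1499]
tool_rot: [0.538, 0.843, -0.0, -0.0]
ft_force: [0.2, 0.4, -0.3]
grip_width: 0.0855
```

```bash
python3 - <<'E'
from workcell import bot
from h import *
c=bot.camera('wrist');cv2.imwrite('pics/wrist5.png',c['frame']);W=world(c)
for ce,m in comps(c,W,.04,.05):
  if m.sum()>500:print(ce,rect(W,m,.04,.05))
E
python3 go.py 448 -139.2 22 25
```

```text
[355.  60.] {'c': (420.5, -21.0), 'wh': (70.5, 40.4), 'ang': 55.5, 'z': 45.8, 'n': 8160, 'mean': array([420.5, -20.8])}
[314. 244.] {'c': (447.5, -138.7), 'wh': (70.2, 39.9), 'ang': -64.4, 'z': 45.7, 'n': 5501, 'mean': array([ 446.7, -136.9])}
clock 10.775 pos [ 448.5 -138.5  150. ] yaw 24.9 tilt 0.04 grip 0.08472699922700089 F [-0.6  0.2  0. ]
shift in tool axes first: [ -0.5  -0.7 128. ] then turn [-0.0005 -0.0006 -0.001 ] q6 0.8358765147145436
```

View pics/wrist5.png

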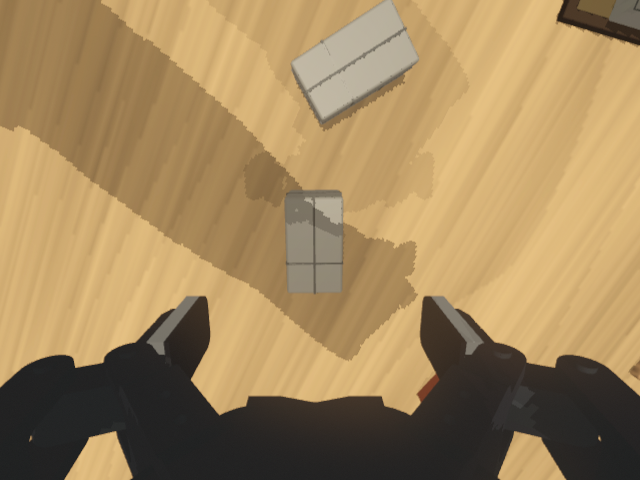

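The chosen grey block lies at (314,243) between the jaws, measured (447.5, −138.7) at −64.4°. I descend and grip.

Call:
play_rows --plan '[0.2,-1,42,0,0,-0.011,0,0,42,0,0,0,0,0,30,0,0,0,0,0,13,0,0,0,0,0,0,0,0,0]'

```text
clock: 11.4
eef_pos: [0.4472, -0.1389, 0.0228]
tool_rot: [0.533, 0.846, -0.0, -0.001]
ft_force: [1.1, -0.2, -0.4]
grip_width: 0.0854
```

Call:
play_rows --plan '[0,0,0,0,0,0,0,0,0,0,0,0,0,0,0,0,0,0,0,0,0,0,0,0,0,0,0,0,0,0,0,0,0,0,0,0]' --hand 0

```text
clock: 12.15
eef_pos: [0.4486, -0.1395, 0.0245]
tool_rot: [0.533, 0.846, 0.0, 0.001]
ft_force: [0.4, 0.5, 5.8]
grip_width: 0.0393
```

Call:
play_rows --plan '[0,0,-40,0,0,0,0,0,-50,0,0,0,0,0,-37,0,0,0,0,0,0,0,0,0,0,0,0,0,0,0]'

```text
clock: 12.78
eef_pos: [0.4468, -0.1389, 0.1495]
tool_rot: [0.533, 0.846, -0.0, -0.001]
ft_force: [0.2, -0.3, -0.5]
grip_width: 0.0395
```

```bash
python3 - <<'E'
from workcell import bot
from h import *
c=bot.camera('wrist');cv2.imwrite('pics/wrist6.png',c['frame'])
E
python3 go.py 560.5 215.5 150 10.9
```

```text
clock 12.825 pos [ 446.4 -138.8  148.9] yaw 25.6 tilt 0.16 grip 0.03914938808448326 F [-0.8 -1.4 -1.3]
shift in tool axes first: [270.1 256.   -1.1] then turn [-0.0023 -0.0017  0.2567] q6 0.8223883539311466
```

View pics/wrist6.png

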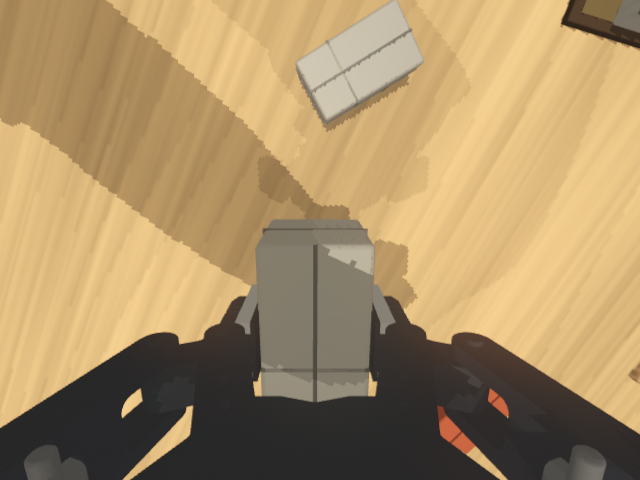

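Call:
play_rows --plan '[20,19,0,0,0,0,33,31,0,0,0,0,36,34,0,0,0,0,36,34,0,0,0,0,36,34,0,0,0,0,36,34,0,0,0,0,33,31,0,0,0,0,24,23,0,0,0,0,12,12,0,0,0,0,4,4,0,0,0,0,0,0,0,0,0,0.13,0,0,0,0,0,0.127,0,0,0,0,0,0,0,0,0,0,0,0]'

```text
clock: 14.58
eef_pos: [0.5616, 0.2141, 0.1502]
tool_rot: [0.637, 0.771, -0.0, -0.0]
ft_force: [-0.7, -0.4, -2.0]
grip_width: 0.0395
```

```bash
python3 - <<'E'
from workcell import bot
from h import *
o=np.array([578.8,120.4]);a=np.radians(100.9);e=np.array([np.cos(a),np.sin(a)]);l=np.array([np.sin(a),-np.cos(a)])
c=bot.camera('wrist');cv2.imwrite('pics/wrist7.png',c['frame']);W=world(c)
# held block front face & top
m=(W[...,2]>.11)&(W[...,2]<.19);m[:,:262]=0;m[:,368:]=0;m[390:]=0;m[:150]=0
p=W[m]; d=p[:,:2]*1000-o; 
print('z',np.percentile(p[:,2],[1,50,99]),'x',np.percentile(d@l,[.3,50,99.7]),'y',np.percentile(d@e,[1,50,99,99.8]))
k=p[:,2]<.16; print('front face y',k.sum(),np.percentile((d@e)[k],[10,50,90]),np.polyfit((d@l)[k],(d@e)[k],1))
s=bot.get_obs();t=np.array(s['eef_pos'])[:2]*1000-o;print('tcp wall',t@l,t@e)
E
python3 go.py 560.8 213.7 32 10.9
```

```text
z [0.13329172 0.171206   0.17261597] x [-18.66424123   0.43724505  19.24655715] y [ 76.64029471 109.6711987  131.34906632 131.48236893]
front face y 1657 [130.90167846 131.10466605 131.30832881] [-1.54488019e-03  1.31105202e+02]
tcp wall 0.8692452805128603 95.42291650302917
clock 14.625 pos [561.6 214.3 150.3] yaw 10.9 tilt 0.02 grip 0.038887629710224955 F [ 0.2  0.2 -0.5]
shift in tool axes first: [ -0.4  -0.9 118.3] then turn [-0.0004  0.0002  0.0002] q6 1.7448688816015598
```

View pics/wrist7.png

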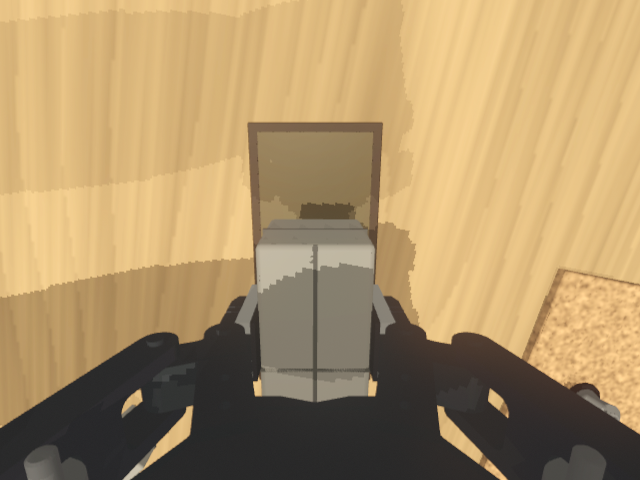

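The held block's front face is at 131.1 mm, so its centre is at 96.1 mm. I shift it back 1.5 mm and lower it.

Call:
play_rows --plan '[-1.5,-0.4,0,0,0,0,0,0,30,0,0,0,0,0,40,0,0,0,0,0,26,0,0,0,0,0,12,0,0,0,0,0,6,0,0,0,0,0,3,0,0,0,0,0,0,0,0,0,0,0,0,0,0,0]'

```text
clock: 15.75
eef_pos: [0.5622, 0.2137, 0.0342]
tool_rot: [0.637, 0.771, 0.001, 0.0]
ft_force: [0.5, -0.7, -1.4]
grip_width: 0.0393
```

Call:
play_rows --plan '[0,0,0.8,0,0,0,0,0,0.6,0,0,0,0,0,0,0,0,0]'

```text
clock: 16.12
eef_pos: [0.5619, 0.2136, 0.0326]
tool_rot: [0.637, 0.771, 0.0, 0.0]
ft_force: [-1.1, -0.2, 3.2]
grip_width: 0.0394
```

Call:
play_rows --plan '[0,0,0.4,0,0,0,0,0,0,0,0,0]'

```text
clock: 16.38
eef_pos: [0.5619, 0.2136, 0.0326]
tool_rot: [0.637, 0.771, 0.0, 0.0]
ft_force: [-2.2, -0.3, 5.8]
grip_width: 0.0394
```

Call:
play_rows --plan '[0,0,0,0,0,0,0,0,0,0,0,0,0,0,0,0,0,0,0,0,0,0,0,0,0,0,0,0,0,0]' --hand 100

```text
clock: 17.0
eef_pos: [0.5616, 0.2134, 0.0314]
tool_rot: [0.637, 0.771, -0.0, -0.0]
ft_force: [-0.7, 0.1, -0.4]
grip_width: 0.0852
```

Call:
play_rows --plan '[0,0,-15,0,0,0,0,0,-45,0,0,0,0,0,-57,0,0,0,0,0,0,0,0,0,0,0,0,0,0,0]'

```text
clock: 17.62
eef_pos: [0.5618, 0.2135, 0.1495]
tool_rot: [0.637, 0.771, 0.001, 0.0]
ft_force: [-0.4, -0.5, -0.5]
grip_width: 0.0856
```

```bash
cat > chk.py <<'E'
from workcell import bot
from h import *
import sys
o=np.array([578.8,120.4]);a=np.radians(100.9);e=np.array([np.cos(a),np.sin(a)]);l=np.array([np.sin(a),-np.cos(a)])
for n in('wrist','scene','side'):
  c=bot.camera(n);cv2.imwrite(f'pics/{n}{sys.argv[1]}.png',c['frame']);W=world(c)
  for z0,z1 in((.059,.07),(.049,.0575),(.04,.049)):
   for ce,m in comps(c,W,z0,z1):
    r=rect(W,m,z0,z1);d=np.array(r['c'])-o
    if (abs(d@l)<40 and -50<d@e<150) or (570<r['c'][0]<680 and -250<r['c'][1]<-150 and r['n']>100): print(n,ce,r['c'],r['wh'],r['ang'],r['z'],'wall x,y',(d@l).round(1),(d@e).round(1))
E
python3 chk.py 8; python3 go.py 560 214 150 10.9
```

```text
wrist [315. 319.] (570.3, 167.5) (39.9, 20.8) 11.4 63.6 wall x,y 0.6 47.9
wrist [314. 246.] (561.2, 214.5) (69.9, 40.6) -79.6 53.7 wall x,y 0.5 95.7
wrist [315. 301.] (568.5, 177.2) (39.5, 1.9) 10.4 53.3 wall x,y 0.6 57.7
wrist [314. 366.] (577.9, 124.0) (58.1, 40.2) -79.4 53.6 wall x,y -0.2 3.7
wrist [315. 196.] (554.6, 248.5) (38.4, 0.7) 10.8 44.1 wall x,y 0.5 130.4
wrist [315. 298.] (568.4, 176.8) (39.8, 2.5) 10.8 47.2 wall x,y 0.5 57.3
scene [484. 382.] (571.7, 165.6) (41.0, 20.1) 11.4 63.6 wall x,y 1.6 45.7
scene [450. 367.] (580.2, 119.0) (70.0, 41.5) -79.2 53.6 wall x,y 1.1 -1.6
scene [511. 402.] (562.9, 212.8) (70.4, 40.6) -79.9 53.6 wall x,y 1.9 93.7
scene [259. 256.] (626.2, -209.4) (72.2, 41.0) 78.5 45.9 wall x,y -15.8 -332.8
scene [444. 381.] (599.2, 122.6) (69.9, 3.6) -79.9 45.0 wall x,y 20.4 -1.7
scene [508. 416.] (581.5, 214.8) (69.6, 10.1) -86.9 44.8 wall x,y 20.5 92.2
side [211. 346.] (580.0, 105.7) (41.2, 40.1) 9.4 52.8 wall x,y -1.6 -14.7
side [179. 421.] (560.0, 212.7) (74.2, 41.4) -79.0 52.9 wall x,y -1.0 94.2
side [275. 208.] (622.8, -206.7) (72.4, 41.7) 79.6 44.8 wall x,y -18.6 -329.5
side [185. 434.] (543.1, 219.7) (78.5, 32.9) 72.3 44.9 wall x,y -16.3 104.3
clock 17.775 pos [560.6 213.  147.1] yaw 10.9 tilt 0.18 grip 0.0856041689680664 F [ 0.3 -0.9  0.2]
shift in tool axes first: [ 1.1 -0.4 -2.9] then turn [-0.003   0.0005 -0.0003] q6 1.7439866519043976
```

View pics/wrist8.png

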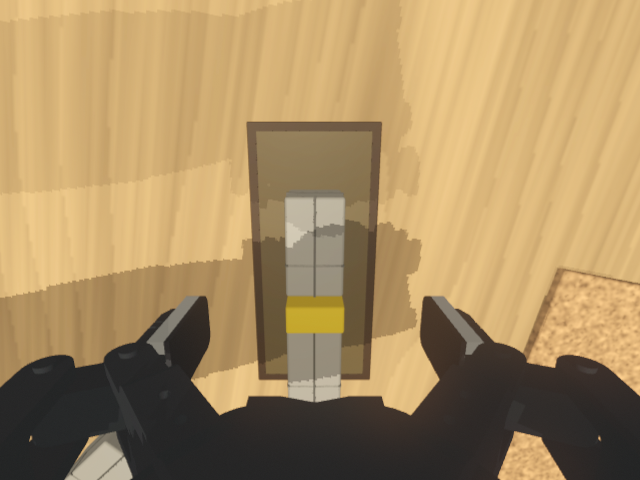

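View pics/scene8.png

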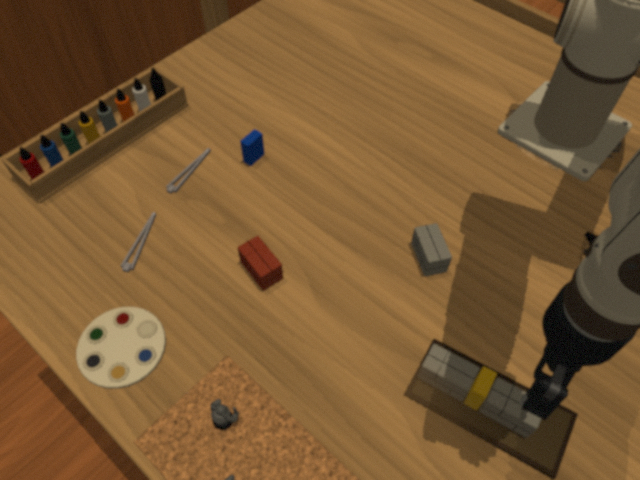

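The wrist and scene pictures show first block, spacer and grey block standing in one line on the board. The spacer is at wrist pixel (315,315) and the grey block at (315,245). Measured from the first block, the spacer is at about 47.5 mm and the grey block at about 95.4 mm. Both are under 1 mm off the line, and the arm is clear, so I hand in.

```bash
python3 -c "
from workcell import bot
print(bot.job_done(), bot.get_obs()['clock'])"
```

```text
the job is handed in; nothing more can be done
the job is handed in; nothing more can be done
```

The wall is carried on as asked, and the job is handed in at about 18 s of the 51 s. I stood the yellow spacer against the first block's free end and laid the right-hand grey block on the board behind it.

| Last check, from the first block's centre | Along the wall | Allowed | Sideways | Allowed |
|---|---|---|---|---|
| Spacer | about 47.5 mm | 43 to 57 mm | under 1 mm | ±12 mm |
| Grey block | about 95.5 mm | 87 to 105 mm | under 1 mm | ±12 mm |

- **Joint:** it measures about 25 mm between the two grey faces, so a few millimetres of slack remain around the 20 mm spacer. That is inside the allowed 17 to 35 mm, but not a tight fit.
- **Squareness and height:** both parts are square to the wall within about 1°, and their tops are at the right height to be standing upright on the board.
- **Red block:** its measured position changed by less than 1 mm, within the noise.
- **Disagreements:** the scene and side cameras differ from the wrist camera by 1 to 4 mm in absolute position. Measured against the first block, the scene camera agrees with the wrist. The side camera's view was partly hidden by the arm in the last picture, so I used it only loosely.

The gripper was open and about 120 mm above where it released the block when I handed in. No verdict was reported.

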